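# Wedge up a sagging drive stand and load it

## Robot

A 6-joint arm with a two-finger parallel gripper is mounted at the origin on the work surface. World frame = base frame: x ahead of the robot, y to its left, z up, the work surface at z = 0. Lengths are in mm, angles in degrees, forces in N, time in s.
With the tool pointing down it reaches from about 325 to 925 mm from the base axis. Payload 3.1 kg.
Tool frame: the origin (TCP) lies at the very end of the fingers, on their centre line; the grasp point (between the pads) lies 19 mm behind it; z points along the fingers, y is the line along which they close (so a half turn about z gives the same grasp; the last joint's range is limited). The gripper opens to 85 mm and grips with 20 to 120 N. Pads are 22 mm wide; open, the fingers measure 114 mm over their backs; the gripper's body (76 mm by 85 mm) begins 54 mm behind the grasp point. The pads swing forward as they close: fully open they stand 13 mm farther back than shut.
Start: joints at [-72.376, 12.427, 92.441, -0, 75.132, -6.429], TCP at [254.758, -570.734, 231.3] pointing down, gripper open.
Joint ranges: [-157.48, 157.48], [-44.54, 120.13], [17.64, 146.25], [-64.5, 244.5], [7.68, 150.69], [-147.95, 147.95]. Speed limits (degrees/s): [159.86, 159.86, 180, 180, 180, 180].

## Interface

Orientations are given as [roll, pitch, yaw] about the fixed x, y, z axes, in that order (R = Rz(yaw) Ry(pitch) Rx(roll)).
In Python, from station import ctrl, cams gives the robot as it stands (ctrl), with the cameras (cams). Calls block until the motion is done:
- ctrl.goto(position, orientation): joint-space move of the TCP to a pose.
- ctrl.move_l(position, attitude=None, speed=150): straight line of the TCP; attitude=None keeps the orientation; speed is the mean speed in mm/s.
- ctrl.move_j(angles): joint-space move.
- ctrl.grip(opening, squeeze=None): finger opening in mm; squeeze is the grip in N (None keeps the last); returns when the fingers have stopped.
- ctrl.wait(seconds).
- ctrl.solve_ik(position, orientation): joint angles nearest the present ones, or None.
- ctrl.get_obs(): the state.
- cams.get_image(name): name is "side" or "top" or "wrist"; returns the picture (480x640x3 uint8, red, green, blue); there is no depth.
- cams.get_calibration(name): a dict with "fx", "fy", "cx", "cy" (pixels), "D" ([k1, k2, p1, p2, k3] as OpenCV has them; the pictures are not rectified), "R" (3x3) and "t" (3): a world point X has camera coordinates R X + t; the wrist camera has in their place "mount" (4x4, takes a point from camera to tool coordinates, whose origin is the TCP and whose axes are the flange's). Camera axes: x right, y down, z forward; pixel columns grow to the right and rows downward; lengths in mm; the calibration is good to about 2 mm. A picture is of the moment at which its call begins: read the wrist's pose just before it. get_calibration takes no time and is no camera call.
A pose or a line that the arm cannot do raises ctrl.Unreachable and nothing moves.
- ctrl.sign_off(): hands the job in; it is judged then, once.
The state is a dict: "t": time; "joint_pos": joint angles; "qvel": joint speeds; "effort": joint torques, N m; "tcp_pos": TCP position; "ee_rot": TCP orientation; "wrist_force": force on the tool from outside, world axes, zero at the start; "moment": the same for the moment, N m; "grip_width": finger opening in mm; "grip_force": force on a finger pad.
Only numpy, scipy, OpenCV 4.12 (cv2) and the standard library are available. Lean on these libraries where they do the work, as an engineer would, in place of code of your own. Each camera call takes 0.05 s, during which the arm holds its last target. There are 200 camera calls.

## Task

Both decks of the drive stand have dropped at the front: push a wedge, thin end first, under each deck's front edge until the deck is up at its level stop and the wedge is jammed tight. Only then lay every portable drive on the desk flat on the decks, side by side with the long side front to back, nothing stacked or hanging over, and leave the wedges tight, the decks level, and the mouse and the power adapter where they were.

Things in the scene. Friction and masses are not known exactly. Their poses are not given: they have to be found in the camera images.
- stand: Fixed low two-bay drive stand of dark steel: rear beam 438 mm long (y), 40 mm high; three side plates 6 mm thick, 40 mm high at y = -216, 0, +216 mm run 140 mm from it towards the robot (-x), with a deck between each pair. Origin on the desk under the decks' rear hinge line; +x points away from the robot, +y left. Place and yaw vary.
- deckL (a joint): Tilt of the left (+y) deck, a wooden board 128 deep x 202 wide x 12 mm, 0.45 kg, hinged along its rear (stand x 0, y 108 mm, height 28 mm). 0 = level, at its upper stop; -0.062 rad = front dropped, as at the start. Level, its underside is 22 and its top 34 mm above the desk; dropped, its lower front edge is at 14 mm. It falls back unless held up.
- deckL_edge (a point): Middle of the lower front edge of the left (+y) deck: the wedge goes under here, moving along +x of the stand. Axes as the deck's.
- deckL_mid (a point): Centre of the top face of the left (+y) deck, 65 mm behind its front edge; x along the deck's depth away from the robot (usable +-64 mm), y to the left (usable +-101 mm), z normal to the deck.
- deckR (a joint): Tilt of the right (-y) deck, a wooden board 128 deep x 202 wide x 12 mm, 0.45 kg, hinged along its rear (stand x 0, y -108 mm, height 28 mm). 0 = level, at its upper stop; -0.062 rad = front dropped, as at the start. Level, its underside is 22 and its top 34 mm above the desk; dropped, its lower front edge is at 14 mm. It falls back unless held up.
- deckR_edge (a point): Middle of the lower front edge of the right (-y) deck: the wedge goes under here, moving along +x of the stand. Axes as the deck's.
- deckR_mid (a point): Centre of the top face of the right (-y) deck, 65 mm behind its front edge; x along the deck's depth away from the robot (usable +-64 mm), y to the left (usable +-101 mm), z normal to the deck.
- wedge1: Grey plastic wedge, 140 mm long, 40 wide, height 4 mm at the thin end rising to 32 at the thick end, 0.11 kg; grip it across its width near the thick end. Origin: centre of underside; +x to the thin end. Either fits either deck; touches a dropped deck at about 50 mm of insertion, lifts it level at about 90; 15 to 20 N of push then jams it and friction holds it.
- wedge2: Grey plastic wedge, 140 mm long, 40 wide, height 4 mm at the thin end rising to 32 at the thick end, 0.11 kg; grip it across its width near the thick end. Origin: centre of underside; +x to the thin end. Either fits either deck; touches a dropped deck at about 50 mm of insertion, lifts it level at about 90; 15 to 20 N of push then jams it and friction holds it.
- drive1: Portable drive, a dark flat metal slab 100 mm long (x), 40 mm wide (y), 12 mm thick, 0.08 kg, with a bright band round one end. Origin at the centre of its underside. Two to four of them are present; None from the start means absent.
- drive2: Portable drive, a dark flat metal slab 100 mm long (x), 40 mm wide (y), 12 mm thick, 0.08 kg, with a bright band round one end. Origin at the centre of its underside. Two to four of them are present; None from the start means absent.
- drive3: Portable drive, a dark flat metal slab 100 mm long (x), 40 mm wide (y), 12 mm thick, 0.08 kg, with a bright band round one end. Origin at the centre of its underside. Two to four of them are present; None from the start means absent.
- drive4: Portable drive, a dark flat metal slab 100 mm long (x), 40 mm wide (y), 12 mm thick, 0.08 kg, with a bright band round one end. Origin at the centre of its underside. Two to four of them are present; None from the start means absent.
- mouse: Bystander: black computer mouse, 100 x 58 x 33 mm, among the drives. Origin under its centre.
- adapter: Bystander: black power-adapter brick, 85 x 50 x 30 mm with a short cable stub at its +x end, among the drives. Origin under its centre.

How it is judged (in metres and radians):
On the way, in this order (a step that is already met when the one before it is completed fails the run):
1. a wedge is jammed tight under each deck and both decks are level (value of joint each of deckL, deckR above -0.006 rad and contact force between any of wedge1, wedge2 and deckL above 5 N and contact force between any of wedge1, wedge2 and deckR above 5 N), for 0.3 s.
2. every drive lies flat on the decks (((x of drive1 in the frame of deckL_mid between -0.022 and 0.022 m and y of drive1 in the frame of deckL_mid between -0.085 and 0.085 m and z of drive1 in the frame of deckL_mid between -0.004 and 0.017 m and angle between the x axis of drive1 and the x axis of deckL_mid, either way round below 0.3 rad and angle between the z axis of drive1 and the z axis of deckL_mid, either way round below 0.1 rad) or (x of drive1 in the frame of deckR_mid between -0.022 and 0.022 m and y of drive1 in the frame of deckR_mid between -0.085 and 0.085 m and z of drive1 in the frame of deckR_mid between -0.004 and 0.017 m and angle between the x axis of drive1 and the x axis of deckR_mid, either way round below 0.3 rad and angle between the z axis of drive1 and the z axis of deckR_mid, either way round below 0.1 rad)) and ((x of drive2 in the frame of deckL_mid between -0.022 and 0.022 m and y of drive2 in the frame of deckL_mid between -0.085 and 0.085 m and z of drive2 in the frame of deckL_mid between -0.004 and 0.017 m and angle between the x axis of drive2 and the x axis of deckL_mid, either way round below 0.3 rad and angle between the z axis of drive2 and the z axis of deckL_mid, either way round below 0.1 rad) or (x of drive2 in the frame of deckR_mid between -0.022 and 0.022 m and y of drive2 in the frame of deckR_mid between -0.085 and 0.085 m and z of drive2 in the frame of deckR_mid between -0.004 and 0.017 m and angle between the x axis of drive2 and the x axis of deckR_mid, either way round below 0.3 rad and angle between the z axis of drive2 and the z axis of deckR_mid, either way round below 0.1 rad)) and ((x of drive3 in the frame of deckL_mid between -0.022 and 0.022 m and y of drive3 in the frame of deckL_mid between -0.085 and 0.085 m and z of drive3 in the frame of deckL_mid between -0.004 and 0.017 m and angle between the x axis of drive3 and the x axis of deckL_mid, either way round below 0.3 rad and angle between the z axis of drive3 and the z axis of deckL_mid, either way round below 0.1 rad) or (x of drive3 in the frame of deckR_mid between -0.022 and 0.022 m and y of drive3 in the frame of deckR_mid between -0.085 and 0.085 m and z of drive3 in the frame of deckR_mid between -0.004 and 0.017 m and angle between the x axis of drive3 and the x axis of deckR_mid, either way round below 0.3 rad and angle between the z axis of drive3 and the z axis of deckR_mid, either way round below 0.1 rad)) and ((x of drive4 in the frame of deckL_mid between -0.022 and 0.022 m and y of drive4 in the frame of deckL_mid between -0.085 and 0.085 m and z of drive4 in the frame of deckL_mid between -0.004 and 0.017 m and angle between the x axis of drive4 and the x axis of deckL_mid, either way round below 0.3 rad and angle between the z axis of drive4 and the z axis of deckL_mid, either way round below 0.1 rad) or (x of drive4 in the frame of deckR_mid between -0.022 and 0.022 m and y of drive4 in the frame of deckR_mid between -0.085 and 0.085 m and z of drive4 in the frame of deckR_mid between -0.004 and 0.017 m and angle between the x axis of drive4 and the x axis of deckR_mid, either way round below 0.3 rad and angle between the z axis of drive4 and the z axis of deckR_mid, either way round below 0.1 rad)) and horizontal distance between drive1 and drive2 above 0.036 m and horizontal distance between each of drive1, drive2 and drive3 above 0.036 m and horizontal distance between each of drive1, drive2, drive3 and drive4 above 0.036 m), for 0.2 s.
At the end, for the whole second after the job is handed in: Decks within 0.008 rad of level, a wedge pressing on each with over 4 N (5 N when first jammed; bare weight gives about 2 N); each drive at rest flat on a deck, not stacked, long side front to back within 0.3 rad, centre within 22 mm of the deck's middle in depth, 85 mm sideways (all of step 2 and value of joint each of deckL, deckR above -0.008 rad and contact force between any of wedge1, wedge2 and deckL above 4 N and contact force between any of wedge1, wedge2 and deckR above 4 N and linear speed of each of drive1, drive2, drive3, drive4 below 0.02 m/s); the robot touches nothing.
It fails at once if the mouse or the adapter is shoved more than 60 mm (distance of any of mouse, adapter from where it was at the start of the episode above 0.06 m).
It fails at once if a drive is put on a deck that is still dropped ((value of joint deckL below -0.03 rad and contact force between any of drive1, drive2, drive3, drive4 and deckL above 0.2 N) or (value of joint deckR below -0.03 rad and contact force between any of drive1, drive2, drive3, drive4 and deckR above 0.2 N)).
Of drive1, drive2, drive3, drive4 only 2 to 4 are there at a start; the rules pass over those that are not, and their reading is None.
At some moment in a run one of drive1, drive2, drive3, drive4 may be knocked a few centimetres aside while the robot is not near it.
Once in a run the grip may slacken for a moment while it holds something.
It also fails if it takes over 210 s, if anything falls off the work surface, if the arm or the gripper's body presses on something with over 40 N, if the wrist force passes 120 N, or if a joint passes its speed limit or range.

## Working session

There is one attempt and no reset: what is moved stays moved. The work goes in short steps, each a Python script; the robot and the scene stay as the last script left them, time stands still between calls to the robot, and variables do not carry over. Pictures are saved under pics/ and viewed, at most 14 in all, crops included, and the job is handed in when it is done.

```bash
ls; mkdir -p pics; python3 - <<'E'
from station import ctrl, cams
import cv2
for n in ("top","side"):
    cv2.imwrite(f"pics/{n}0.png",cams.get_image(n)[:,:,::-1])
    print(n,cams.get_calibration(n))
print(cams.get_calibration("wrist")); print(ctrl.get_obs())
E
```

```text
pics
station.py
top {'fx': 441.90111093469307, 'fy': 441.90111093469307, 'cx': 319.52668836582245, 'cy': 232.34826112465484, 'D': array([-0.09113518,  0.        ,  0.        ,  0.        ,  0.        ]), 'R': array([[ 0.02035559, -0.99959054, -0.02010993],
       [-0.99521504, -0.01833569, -0.09597301],
       [ 0.09556499,  0.02196729, -0.99518077]]), 't': array([  3.36850063, 537.588433  , 958.87101738])}
side {'fx': 433.9208937339314, 'fy': 433.9208937339314, 'cx': 322.6227330947658, 'cy': 237.03258704951395, 'D': array([-0.04929714,  0.        ,  0.        ,  0.        ,  0.        ]), 'R': array([[ 0.96789887, -0.2511494 ,  0.00978591],
       [-0.18245051, -0.72885488, -0.65991088],
       [ 0.17286874,  0.63694155, -0.75128015]]), 't': array([-523.62077322,  146.09762031,  829.64828305])}
{'fx': 404.2348313615691, 'fy': 404.2348313615691, 'cx': 316.1540752019629, 'cy': 237.8078514220169, 'D': array([0.01738568, 0.        , 0.        , 0.        , 0.        ]), 'mount': array([[ 1.90139471e-04, -9.66467869e-01, -2.56787503e-01,
         6.62284755e+01],
       [ 9.99999972e-01,
[... 209 characters left out ...]
     1.00000000e+00]])}
{'t': 0.1, 'joint_pos': array([-7.23763188e+01,  1.24751135e+01,  9.25213605e+01,  1.46254647e-04,
        7.51326325e+01, -6.42750344e+00]), 'qvel': array([ 0.07291404,  0.02880529, -0.22804392,  0.01559494, -0.0315205 ,
       -0.07153094]), 'effort': array([-1.04044479e-04, -3.98073757e+01, -3.04969811e+01, -1.54566019e-04,
        4.22788478e-03,  1.20208377e-06]), 'tcp_pos': array([ 254.5229838 , -570.0031955 ,  230.05094117]), 'ee_rot': array([-1.79871721e+02, -1.45933181e-02,  2.40511306e+01]), 'wrist_force': array([0.15967949, 0.72850856, 0.12432409]), 'moment': array([-0.0134136 ,  0.00270263,  0.03184883]), 'grip_force': 0.0, 'grip_width': 85.69233975630841}
```

View pics/top0.png

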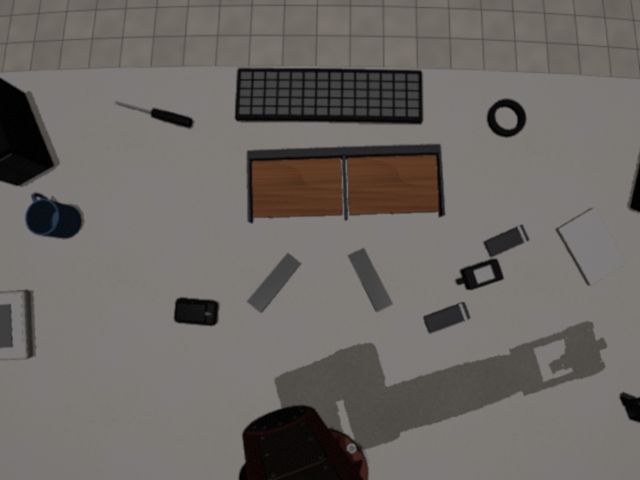

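View pics/side0.png

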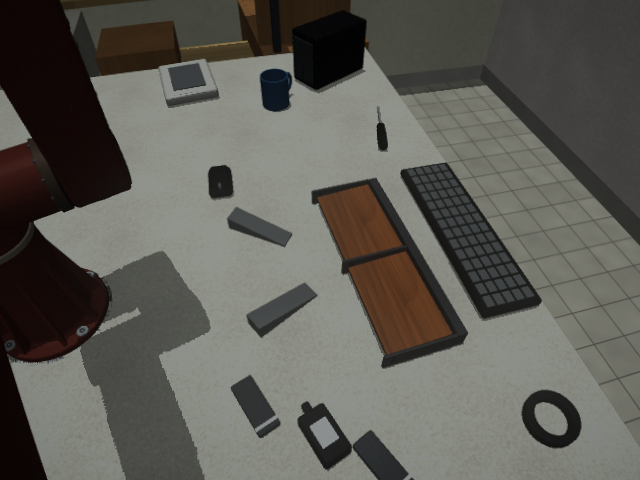

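The top view shows the stand centred at about (345,180) with both decks dropped. The wedges are at (274,283) and (370,280), and both thin ends face the stand. Two drives are at (506,240) and (447,318), with the adapter at (482,274) and the mouse at (196,311). The side view agrees and shows no other drives.

```bash
cat > h.py <<'E'
from station import ctrl, cams
import numpy as np, cv2
from scipy.spatial.transform import Rotation as Ro
from scipy.optimize import least_squares
def cam(n):
    c=cams.get_calibration(n); K=np.array([[c['fx'],0,c['cx']],[0,c['fy'],c['cy']],[0,0,1]])
    if n!='wrist': return K,c['D'],c['R'],c['t']
    o=ctrl.get_obs(); T=np.eye(4); T[:3,:3]=Ro.from_euler('xyz',o['ee_rot'],degrees=True).as_matrix(); T[:3,3]=o['tcp_pos']
    M=np.linalg.inv(T@c['mount']); return K,c['D'],M[:3,:3],M[:3,3]
def shot(n,name):
    C=cam(n); im=cams.get_image(n)[:,:,::-1].copy(); cv2.imwrite(f'pics/{name}.png',im)
    np.savez(f'pics/{name}.npz',K=C[0],D=C[1],R=C[2],t=C[3]); return im,C
def load(name):
    z=np.load(f'pics/{name}.npz'); return cv2.imread(f'pics/{name}.png'),(z['K'],z['D'],z['R'],z['t'])
def proj(P,C):
    return cv2.projectPoints(np.asarray(P,float).reshape(-1,3),cv2.Rodrigues(C[2])[0],C[3],C[0],C[1])[0].reshape(-1,2)
def plane(px,C,z=0.):
    u=cv2.undistortPoints(np.asarray(px,float).reshape(-1,1,2),C[0],C[1]).reshape(-1,2)
    d=np.c_[u,np.ones(len(u))]@C[2]; o=-C[2].T@C[3]
    return o+d*((z-o[2])/d[:,2])[:,None]
def tri(obs):  # [(px,C),...] -> point
    x0=plane([obs[0][0]],obs[0][1],20)[0]
    r=least_squares(lambda X:np.concatenate([proj(X,C)[0]-p for p,C in obs]),x0)
    return r.x, np.abs(r.fun).max()
E
python3 - <<'E'
from h import *
C=cam('top'); np.set_printoptions(precision=0,suppress=True)
px=dict(stFL=(250,221),stFR=(442,214),stBL=(248,151),stBR=(440,147),w1thin=(289,259),w1thick=(258,304),w2thin=(357,254),w2thick=(382,306),d1=(506,240),d2=(447,318),ad=(482,274),mouse=(196,311))
for k,v in px.items(): print(k,plane([v],C,15)[0])
for i,(p,y) in enumerate([((430,40,260),0),((430,-90,260),0),((430,-330,200),0),((430,-230,200),0)]):
    for yy in (y,180,90,-90):
        try: ctrl.goto(p,[180,0,yy]); break
        except ctrl.Unreachable: print('no',i,yy)
    ctrl.wait(.3); shot('wrist',f'w{i}'); print(i,yy,ctrl.get_obs()['t'])
im=np.vstack([np.hstack([cv2.imread(f'pics/w{i}.png') for i in (0,1)]),np.hstack([cv2.imread(f'pics/w{i}.png') for i in (2,3)])])
cv2.imwrite('pics/m1.png',cv2.resize(im,(800,600),interpolation=cv2.INTER_AREA))
E
```

```text
stFL [561. 172.  15.]
stFR [ 585. -263.   15.]
stBL [725. 183.  15.]
stBR [ 741. -260.   15.]
w1thin [477.  81.  15.]
w1thick [375. 148.  15.]
w2thin [491. -71.  15.]
w2thick [ 377. -128.   15.]
d1 [ 529. -409.   15.]
d2 [ 352. -273.   15.]
ad [ 451. -353.   15.]
mouse [356. 288.  15.]
0 0 2.7167
1 0 3.65
2 0 4.975
3 0 5.8083
```

View pics/m1.png

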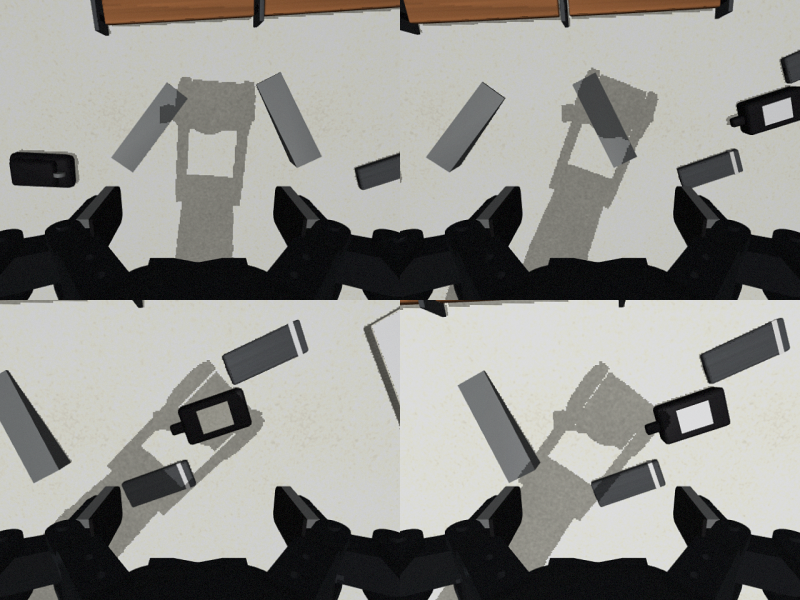

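The wrist views w0/w1 show both wedges, and w2/w3 show both drives and the adapter. Next I'll take stand views and zoom in on the corners.

```bash
python3 - <<'E'
from h import *
for i,p in ((4,(600,30,300)),(5,(600,-110,300))):
    ctrl.goto(p,[180,0,0]); ctrl.wait(.3); shot('wrist',f'w{i}')
def crop(i,x,y): return cv2.resize(cv2.imread(f'pics/w{i}.png')[y:y+150,x:x+133],(266,300),interpolation=cv2.INTER_CUBIC)
t=[crop(0,172,128),crop(1,38,128),crop(0,405,113),crop(1,265,105),crop(2,350,30)[:,:],crop(2,190,185)]
# w2 mosaic y offset 300 -> full y=(my-300)*1.6
cv2.imwrite('pics/m2.png',np.vstack([np.hstack(t[:3]),np.hstack(t[3:])]))
im=np.vstack([cv2.imread(f'pics/w{i}.png')[:300] for i in (4,5)]); cv2.imwrite('pics/m3.png',im)
print(ctrl.get_obs()['t'])
E
```

```text
8.3667
```

View pics/m2.png

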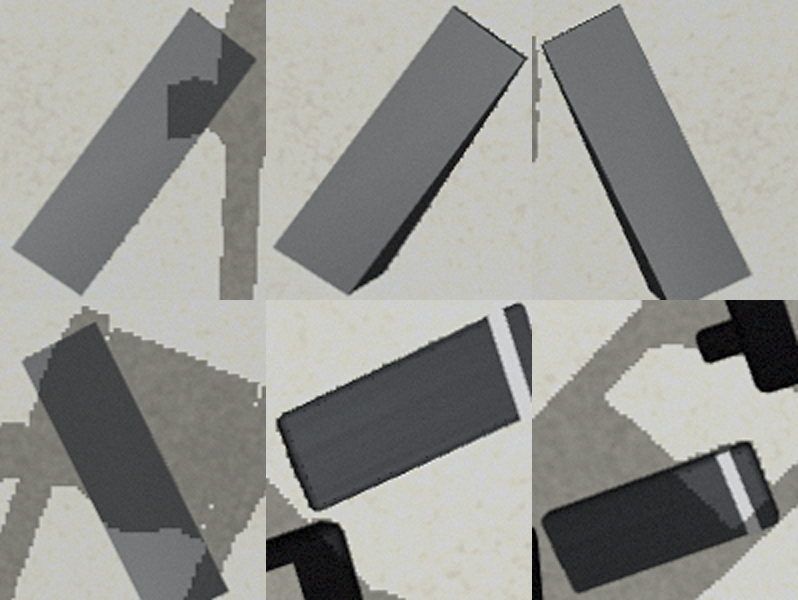

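View pics/m3.png

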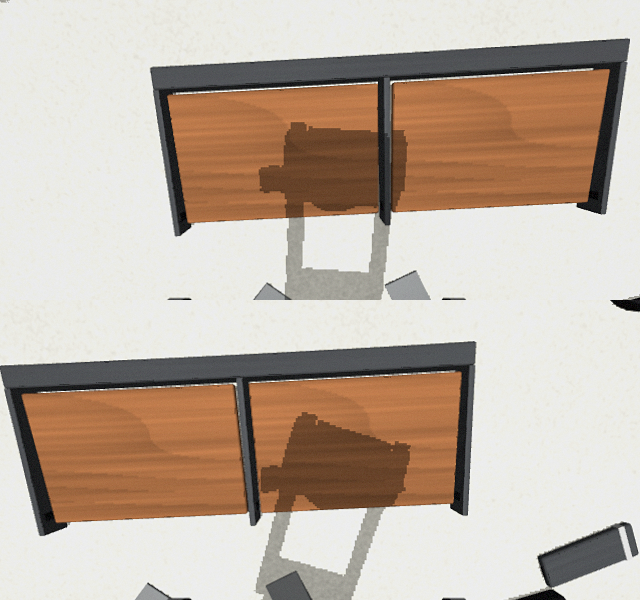

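Crops show clean top-face corners for the wedges in w0/w1 and for the drives in w2. In m3 the deck corners are clear, e.g. the w4 left deck at (168,95), (379,84), (381,213), (190,222).

```bash
cat > fit.py <<'E'
from h import *
np.set_printoptions(precision=1,suppress=True)
V={i:load(f'w{i}') for i in range(6)}
def sub(i,pts,w=3):
    g=cv2.cvtColor(V[i][0],cv2.COLOR_BGR2GRAY); p=np.array(pts,np.float32).reshape(-1,1,2)
    q=cv2.cornerSubPix(g,p.copy(),(w,w),(-1,-1),(3,30,.02)); bad=np.linalg.norm(q-p,axis=2)>3; q[bad]=p[bad]; return q.reshape(-1,2).astype(float)
W=np.array([[70,20,4],[70,-20,4],[-70,20,32],[-70,-20,32.]])
# drive: top corners; order near-left etc.
D=np.array([[-50,20,12],[-50,-20,12],[50,20,12],[50,-20,12.]])
def fit(model,obs,x0):
    def f(p):
        P=model@Ro.from_euler('z',p[3]).as_matrix().T+p[:3]
        return np.concatenate([(proj(P[ix],V[i][1])-px).ravel() for i,ix,px in obs])
    r=least_squares(f,x0,loss='soft_l1'); return r.x,np.abs(f(r.x)).reshape(-1,2)
def show(n,r): print(n,r[0][:3],'yaw',np.degrees(r[0][3]),'max px',r[1].max(1))
w1=[(0,[0,1,2,3],sub(0,[(268,132),(299.5,158),(178,252),(212.5,275.5)])),(1,[0,1,2,3],sub(1,[(132,131),(168,157),(42,251.5),(79.5,275)]))]
w2=[(0,[0,1,2,3],sub(0,[(410,135.5),(449,115.5),(472.5,263),(514,249.5)])),(1,[0,1,3],sub(1,[(276,136),(313.5,116),(379,251)]))]
show('w1',fit(W,w1,[430,115,0,-.6])); show('w2',fit(W,w2,[430,-100,0,.4]))
ix=[0,1,2,3]
A=[(2,ix,np.array([(355,90),(375.5,135),(480,32),(493,82.)])),(3,ix,np.array([(480,83),(502,133),(611,29),(624,77.)]))]
B=[(2,ix,np.array([(195,292.5),(213,331),(299,256),(313,295.)])),(3,ix,np.array([(307,291),(320,331),(408,254),(424,299.)]))]
for n,o,c in (('A',A,(529,-409)),('B',B,(352,-273))): show(n,fit(D,o,[*c,0,-1.2]))
names=['L_RL','L_RR','L_FR','L_FL','R_RL','R_RR','R_FR','R_FL']
p4=[(168,95),(379,84),(381,213),(190,222),(393,83),(607,69),(578,203),(393,212)]
p5=[(22,93),(235,84),(246,213),(55,222),(249,82),(462,72),(456,203),(254,213)]
for n,a,b in zip(names,p4,p5): print(n,*tri([(a,V[4][1]),(b,V[5][1])]))
top=[((151,68),(1,67)),((629,39),(475,43))]
for (a,b) in top: print('beam rear',*tri([(a,V[4][1]),(b,V[5][1])]))
for n,a,b in (('pl',(178,236),(41,235)),('pm',(387,224),(254,225)),('pr',(604,213),(466,215))): print(n,*tri([(a,V[4][1]),(b,V[5][1])]))
E
python3 fit.py
```

```text
w1 [427.8 113.6  -0.4] yaw -37.55472647762949 max px [0.2 0.5 0.2 0.4 0.5 1.4 0.3 0.3]
w2 [438.5 -99.7  -4.1] yaw 27.15646196682088 max px [1.  0.8 4.3 1.6 0.5 0.7 0.4]
A [ 531.6 -414.5   -7. ] yaw -66.43012944422782 max px [3.1 0.5 1.7 1.6 2.3 4.9 1.8 2.5]
B [ 354.1 -274.    -9.3] yaw -69.51901651119256 max px [0.2 0.5 0.4 1.5 2.8 0.8 2.5 4. ]
L_RL [698.6 170.   33.4] 0.4431866380161864
L_RR [708.6 -31.   30.6] 0.2850088918149538
L_FR [584.5 -37.   36.6] 0.21124159818614885
L_FL [574.6 159.1  34.7] 0.15664223298622915
R_RL [710.  -44.3  30.2] 0.8448624285882147
R_RR [ 720.9 -248.9   22.9] 0.22833636230004117
R_FR [ 585.5 -268.9  -16.3] 0.643477890009251
R_FL [587.4 -47.   48.1] 0.2656124465743801
beam rear [721.3 182.2  37. ] 0.21894517014959547
beam rear [ 743.3 -252.7   39.3] 0.46725294800452843
pl [562.5 169.6  43.4] 0.3545483195021859
pm [571.8 -44.2  33.5] 0.28389815015043496
pr [ 583.9 -260.8   38.6] 0.34182477962764324
```

```bash
cat >> fit.py <<'E'
print('---')
w2[0]=(0,[0,1,3],w2[0][2][[0,1,3]]); r2=fit(W,w2,[430,-100,0,.4]); show('w2',r2)
bt=np.array([tri([(a,V[4][1]),(b,V[5][1])])[0] for a,b in top])
pf=[tri([(a,V[4][1]),(b,V[5][1])])[0] for a,b in (((178,236),(41,235)),((604,213),(466,215)))]
d=(bt[0]-bt[1]+pf[0]-pf[1])[:2]; ey=d/np.linalg.norm(d); ex=np.array([ey[1],-ey[0]]); print('yaw',np.degrees(np.arctan2(ex[1],ex[0])))
fx=[];rx=[]
for p,i in ((p4,4),(p5,5)):
    P=plane(p,V[i][1],26)[:,:2]; Q=plane(p,V[i][1],34)[:,:2]
    fx+=list(P[[2,3,6,7]]@ex); rx+=list(Q[[0,1,4,5]]@ex)
    print('plates y',plane([[(178,236),(387,224),(604,213)],[(41,235),(254,225),(466,215)]][i-4],V[i][1],40)[:,:2]@ey, 'x',plane([[(178,236),(387,224),(604,213)],[(41,235),(254,225),(466,215)]][i-4],V[i][1],40)[:,:2]@ex)
    print('decks y',P@ey)
print('front',np.array(fx),'rear',np.array(rx))
E
python3 fit.py | sed -n '/---/,$p'
```

```text
---
w2 [438.5 -99.7  -2.3] yaw 27.377306139216767 max px [1.2 0.8 0.4 0.3 1.1 0.3]
yaw 2.8745568523482428
plates y [ 142.5  -71.8 -288.7] x [569.1 570.7 570.8]
decks y [ 137.3  -67.1  -67.9  132.9  -80.6 -282.6 -270.9  -80.5]
plates y [ 143.5  -73.9 -289.3] x [569.9 570.  570. ]
decks y [ 139.7  -65.6  -64.3  135.9  -79.3 -283.7 -283.5  -72.7]
front [579.5 580.2 579.4 579.9 580.1 580.  580.2 579.7] rear [705.8 705.5 705.7 706.6 706.6 706.  707.1 706. ]
```

Stand axes fit well: yaw 2.87°, deck front at u=579.9 with 0.4 mm spread, and plate spacing of about 216 mm. Next comes wedge 1, into the left bay.

```bash
cat > act.py <<'E'
from h import *
np.set_printoptions(precision=1,suppress=True)
YAW=2.8745; a=np.radians(YAW); ex=np.array([np.cos(a),np.sin(a)]); ey=np.array([-np.sin(a),np.cos(a)])
V0=-73.; FRONT=579.9; MID=644.5
S=lambda u,v,z: np.r_[u*ex+v*ey,z]
def st(tag):
    o=ctrl.get_obs(); p=o['tcp_pos']; print(tag,'t%.1f'%o['t'],'u%.1f v%.1f z%.1f'%(p[:2]@ex,p[:2]@ey,p[2]),'F',o['wrist_force'],'w%.1f gf%.0f'%(o['grip_width'],o['grip_force'])); return o
def push(o,n,vt):
    return
def wedge(x,y,yaw,v,G=-52,zg=5):
    c=np.array([np.cos(np.radians(yaw)),np.sin(np.radians(yaw))]); g=np.array([x,y])+G*c
    ctrl.grip(85,100); ctrl.goto([*g,110],[180,0,yaw]); ctrl.move_l([*g,zg]); ctrl.grip(20,100); st('gripped')
    ctrl.move_l([*g,zg+25]); o=st('lift')
    if o['grip_width']<36: raise SystemExit('missed')
    u=FRONT+15-70+G     # thin end 15 mm in front... of edge -> start 15 under
    ctrl.goto(S(u-60,v,zg+25),[180,0,YAW]); ctrl.move_l(S(u-40,v,zg)); ctrl.wait(.3); o=st('down')
E
python3 - <<'E'
from act import *
wedge(427.8,113.6,-37.55,V0+108)
shot('wrist','w6'); shot('side','s6')
cv2.imwrite('pics/m4.png',cv2.resize(np.hstack([cv2.imread('pics/w6.png'),cv2.imread('pics/s6.png')]),(800,300),interpolation=cv2.INTER_AREA))
E
```

```text
gripped t11.3 u394.7 v126.0 z6.1 F [-1.1  0.4  6.3] w38.0 gf101
lift t11.7 u394.1 v125.9 z30.5 F [-0.2 -0.2 -0.7] w38.0 gf100
down t13.2 u433.6 v35.2 z5.3 F [ 1.2 -0.1  1. ] w38.0 gf104
```

View pics/m4.png

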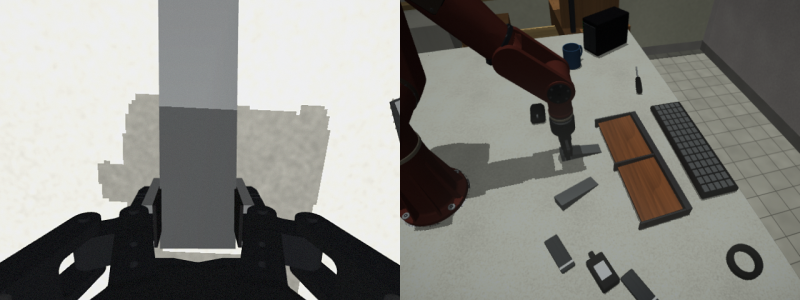

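The wedge is held straight in line with the left bay, thin end forward. Now I'll push it in while watching the force.

```bash
cat >> act.py <<'E'
def drive_in(v,G=-52,zg=5,F=24,umax=None):
    off=FRONT-70+G; ctrl.move_l(S(off+45,v,zg),speed=80); o=st('at 45'); b=o['wrist_force'][:2]@ex
    s=47
    while s<108:
        ctrl.move_l(S(off+s,v,zg),speed=30); ctrl.wait(.05); o=ctrl.get_obs(); f=o['wrist_force'][:2]@ex-0
        if s%4<1.1 or f<-10: print('ins cmd %.1f act %.1f f %.1f fz %.1f w%.1f'%(s,o['tcp_pos'][:2]@ex-off,f,o['wrist_force'][2],o['grip_width']))
        if f<-F: break
        s+=2 if s<80 else 1
    ctrl.wait(.3); st('pushed')
def release(v,zg=5):
    ctrl.grip(85); ctrl.wait(.3); o=st('open'); p=o['tcp_pos']
    ctrl.move_l([p[0],p[1],130])
E
python3 - <<'E'
from act import *
drive_in(V0+108)
E
```

```text
at 45 t14.3 u502.7 v34.8 z5.2 F [-1.6 -0.7  5.2] w38.1 gf104
ins cmd 49.0 act 48.0 f -2.8 fz 6.2 w37.9
ins cmd 53.0 act 51.0 f -5.3 fz 9.2 w37.9
ins cmd 57.0 act 53.1 f -11.0 fz 16.0 w37.6
ins cmd 59.0 act 55.2 f -11.4 fz 14.9 w37.8
ins cmd 61.0 act 57.2 f -10.4 fz 15.0 w38.3
ins cmd 63.0 act 59.2 f -11.0 fz 13.8 w38.1
ins cmd 65.0 act 61.2 f -10.6 fz 14.9 w38.1
ins cmd 67.0 act 63.2 f -11.8 fz 14.4 w38.3
ins cmd 69.0 act 65.3 f -9.9 fz 14.5 w37.9
ins cmd 73.0 act 69.3 f -10.6 fz 14.6 w38.1
ins cmd 75.0 act 71.4 f -10.4 fz 13.1 w37.8
ins cmd 77.0 act 73.4 f -10.1 fz 13.6 w38.2
ins cmd 81.0 act 77.4 f -10.0 fz 13.2 w38.2
ins cmd 82.0 act 78.1 f -11.4 fz 14.3 w38.2
ins cmd 83.0 act 79.1 f -11.1 fz 15.2 w38.2
ins cmd 84.0 act 80.1 f -10.6 fz 15.0 w37.7
ins cmd 85.0 act 81.1 f -9.9 fz 13.6 w38.0
ins cmd 86.0 act 82.1 f -10.6 fz 14.8 w38.2
ins cmd 87.0 act 83.1 f -10.1 fz 14.6 w38.1
ins cmd 88.0 act 84.2 f -11.1 fz 14.5 w38.0
ins cmd 89.0 act 85.2 f -11.0 fz 14.5 w38.0
ins cmd 90.0 act 86.2 f -10.9 fz 14.8 w38.1
ins cmd 92.0 act 88.2 f -10.2 fz 13.8 w38.0
ins cmd 93.0 act 89.2 f -10.7 fz 14.8 w38.6
ins cmd 94.0 act 90.2 f -10.4 fz 13.3 w37.5
ins cmd 95.0 act 90.7 f -11.5 fz 15.7 w38.0
ins cmd 96.0 act 90.7 f -14.2 fz 18.1 w38.1
ins cmd 97.0 act 91.0 f -15.2 fz 18.9 w38.3
ins cmd 98.0 act 90.9 f -17.7 fz 21.9 w38.0
ins cmd 99.0 act 90.9 f -19.4 fz 24.1 w38.0
ins cmd 100.0 act 91.1 f -21.5 fz 25.7 w38.3
ins cmd 101.0 act 91.1 f -23.2 fz 28.4 w38.2
ins cmd 102.0 act 91.1 f -26.6 fz 30.3 w38.0
pushed t26.4 u549.0 v35.2 z5.0 F [-25.   -2.6  31.6] w38.1 gf108
```

```bash
python3 - <<'E'
from act import *
release(V0+108); 
wedge(438.5,-99.7,27.38,V0-108)
drive_in(V0-108)
E
```

```text
open t27.2 u559.9 v35.0 z5.0 F [ 0.4 -0.8  0.4] w85.1 gf0
gripped t30.7 u386.8 v-143.9 z6.1 F [-0.8 -0.3  6.2] w38.3 gf101
lift t31.0 u386.3 v-143.6 z30.5 F [ 0.6 -0.3 -0.5] w37.9 gf100
down t32.1 u432.4 v-180.1 z5.0 F [-1.3  1.8  4.2] w38.0 gf105
at 45 t33.2 u503.4 v-181.1 z5.0 F [1.2 0.1 1.8] w38.0 gf105
ins cmd 49.0 act 48.7 f -1.9 fz 3.8 w38.0
ins cmd 53.0 act 51.1 f -7.0 fz 9.6 w38.1
ins cmd 57.0 act 54.9 f -7.6 fz 9.6 w38.0
ins cmd 61.0 act 58.8 f -8.0 fz 9.5 w38.0
ins cmd 65.0 act 62.9 f -7.3 fz 10.0 w37.9
ins cmd 69.0 act 66.9 f -7.7 fz 9.4 w38.2
ins cmd 73.0 act 70.9 f -8.0 fz 9.3 w38.2
ins cmd 77.0 act 74.9 f -7.0 fz 9.2 w38.2
ins cmd 81.0 act 78.9 f -6.1 fz 8.2 w37.8
ins cmd 84.0 act 81.6 f -8.6 fz 10.5 w38.0
ins cmd 85.0 act 82.6 f -8.5 fz 9.1 w37.7
ins cmd 88.0 act 85.6 f -7.9 fz 10.7 w37.9
ins cmd 89.0 act 86.6 f -7.9 fz 10.4 w38.1
ins cmd 92.0 act 89.5 f -7.9 fz 9.2 w37.7
ins cmd 93.0 act 89.8 f -10.2 fz 11.8 w38.0
ins cmd 94.0 act 90.0 f -12.4 fz 13.9 w38.1
ins cmd 95.0 act 90.2 f -14.4 fz 15.3 w38.3
ins cmd 96.0 act 90.3 f -17.4 fz 17.5 w38.2
ins cmd 97.0 act 90.5 f -19.7 fz 19.1 w37.8
ins cmd 98.0 act 90.6 f -22.1 fz 21.8 w38.2
ins cmd 99.0 act 90.7 f -23.2 fz 22.8 w38.0
ins cmd 100.0 act 90.8 f -26.8 fz 25.4 w38.3
pushed t44.6 u548.8 v-180.4 z4.8 F [-26.1  -3.6  25.3] w38.2 gf108
```

```bash
python3 - <<'E'
from act import *
release(V0-108)
for i,p in ((7,(600,-40,300)),(8,(470,-330,230)),(9,(400,-420,230)),(10,(280,-310,230)),(11,(280,-240,230))):
    try: ctrl.goto(p,[180,0,0])
    except ctrl.Unreachable: print('no',i); continue
    ctrl.wait(.3); shot('wrist',f'w{i}')
import os
ims=[cv2.imread(f'pics/w{i}.png') for i in (7,8,9,10) ]
ims=[np.zeros((480,640,3),np.uint8) if m is None else m for m in ims]
cv2.imwrite('pics/m5.png',cv2.resize(np.vstack([np.hstack(ims[:2]),np.hstack(ims[2:])]),(800,600),interpolation=cv2.INTER_AREA))
st('')
E
```

```text
open t45.4 u558.0 v-181.0 z5.0 F [ 0.   0.3 -1.1] w84.7 gf0
 t51.8 u267.6 v-254.4 z230.1 F [-0.5 -0.  -0.2] w85.1 gf0
```

View pics/m5.png

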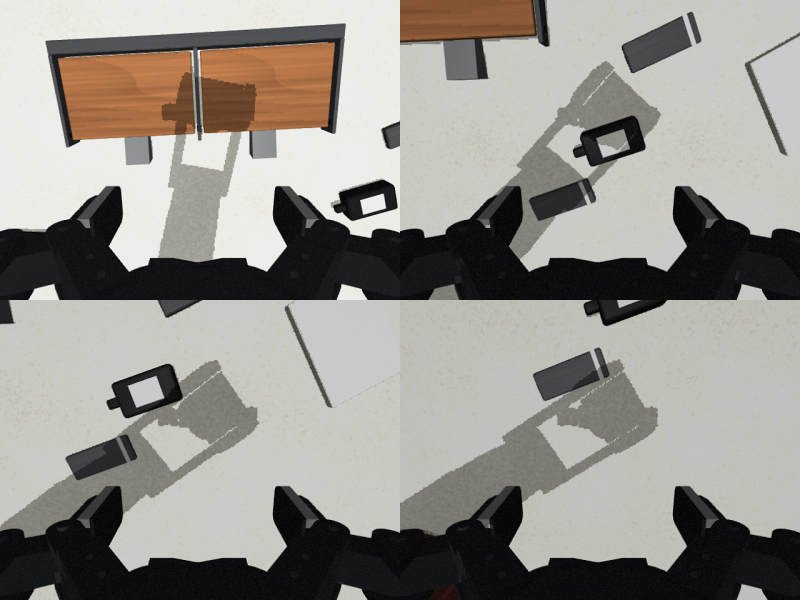

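Both wedges stay jammed after release: the decks look level in w7, with the wedge stubs at (138,150) and (263,143). Now I'll fit the drives' silhouettes from two views.

```bash
cat > dfit.py <<'E'
from act import *
BOX=np.array([[x,y,z] for x in (-50,50) for y in (-20,20) for z in (0,12.)])
def blob(name,near):
    im,C=load(name); g=cv2.cvtColor(im,cv2.COLOR_BGR2GRAY); m=(g<100).astype(np.uint8)
    m[380:]=0; m=cv2.morphologyEx(m,cv2.MORPH_CLOSE,np.ones((13,13)))
    q=proj([*near,6],C)[0]; cs=cv2.findContours(m,cv2.RETR_EXTERNAL,cv2.CHAIN_APPROX_NONE)[0]
    c=max((c for c in cs if cv2.contourArea(c)>800),key=lambda c:cv2.pointPolygonTest(c,q.tolist(),True)); return c,C
def feat(pts):
    return cv2.minAreaRect(cv2.convexHull(np.asarray(pts,np.float32)))
def corners(pts,ref=None):
    b=cv2.boxPoints(feat(pts)).astype(float)
    if ref is None: return b
    return min((np.roll(b,k,0) for k in range(4)),key=lambda x:np.abs(x-ref).sum())
def fitd(names,near,yaw):
    ob=[]
    for n in names: c,C=blob(n,near); ob.append((corners(c.reshape(-1,2)),C)); print(n,'rect',feat(c.reshape(-1,2))[1])
    def f(p):
        P=BOX@Ro.from_euler('z',p[3]*.01).as_matrix().T+p[:3]
        return np.concatenate([(corners(proj(P,C),b)-b).ravel() for b,C in ob])
    r=least_squares(f,[*near,0,np.radians(yaw)*100],diff_step=1e-3,x_scale=[1,1,1,1]); p=r.x
    print(names,p[:3],'yaw',np.degrees(p[3]*.01),'maxpx %.1f'%np.abs(r.fun).max()); return p[:3],np.degrees(p[3]*.01)
E
python3 - <<'E'
from dfit import *
fitd(['w8','w2','w3'],(531,-412),-66)
fitd(['w8','w9','w2'],(354,-274),-69); fitd(['w10','w11'],(354,-274),-69)
im,C=load('w7'); g=cv2.cvtColor(im,cv2.COLOR_BGR2HSV)
for z in (26,34):
    out=[]
    for k in (50,-30,-140,-150): # columns on the decks beside the wedges: search deck front boundary along u
        us=np.arange(560,600,.25); 
        for v in ((V0+108+k) if k>-100 else V0-108+(k+190 if k==-140 else k+100),):
            px=proj([S(u,v,z) for u in us],C); val=np.array([g[int(round(y)),int(round(x))] for x,y in px]); w=(val[:,1]>110); out.append(us[np.argmax(w)])
    print('front edge at z',z,out)
E
```

```text
w8 rect (49.981502532958984, 129.20501708984375)
w2 rect (105.18351745605469, 269.2171630859375)
w3 rect (107.61881256103516, 281.2460021972656)
['w8', 'w2', 'w3'] [ 518.6 -379.1   50.1] yaw -44.01219629019767 maxpx 108.8
w8 rect (79.4266586303711, 313.61199951171875)
w9 rect (44.16067886352539, 108.7459945678711)
w2 rect (79.04398345947266, 323.62713623046875)
['w8', 'w9', 'w2'] [ 330.7 -209.8   -0. ] yaw -68.6109022424754 maxpx 143.0
w10 rect (49.43684387207031, 115.95996856689453)
w11 rect (48.25308609008789, 120.23560333251953)
['w10', 'w11'] [ 355.6 -273.5    0. ] yaw -69.38007483907053 maxpx 1.5
front edge at z 26 [np.float64(578.75), np.float64(579.0), np.float64(578.25), np.float64(579.5)]
front edge at z 34 [np.float64(580.5), np.float64(580.5), np.float64(580.0), np.float64(581.0)]
```

```bash
sed -i "s/r=least_squares.*/r=least_squares(f,[*near,1,np.radians(yaw)*100],diff_step=1e-2); p=r.x/" dfit.py
cat >> dfit.py <<'E'
def grab(x,y,yaw,zg=2):
    ctrl.grip(65,60); ctrl.goto([x,y,100],[180,0,yaw]); ctrl.move_l([x,y,zg],speed=100); ctrl.grip(20,60); ctrl.wait(.2); st('grip')
    ctrl.move_l([x,y,80]); o=st('lift'); return o['grip_width']>34
def place(v,du=0):
    ctrl.goto(S(MID+du,v,90),[180,0,YAW]); ctrl.move_l(S(MID+du,v,42)); st('over'); z=42
    o=ctrl.get_obs(); f0=o['wrist_force'][2]
    while z>32:
        z-=1; ctrl.move_l(S(MID+du,v,z),speed=20); ctrl.wait(.05); o=ctrl.get_obs()
        if o['wrist_force'][2]-f0>4: break
    st('contact'); 
E
python3 - <<'E'
from dfit import *
p,y=fitd(['w10','w11'],(354,-274),-69)
for i,q in ((12,(480,-400,230)),(13,(470,-345,230))):
    ctrl.goto(q,[180,0,0]); ctrl.wait(.3); shot('wrist',f'w{i}')
fitd(['w12','w13','w8'],(531,-412),-66)
E
```

```text
w10 rect (49.43684387207031, 115.95996856689453)
w11 rect (48.25308609008789, 120.23560333251953)
['w10', 'w11'] [ 355.7 -273.5   -4.1] yaw -69.37803516628144 maxpx 1.2
w12 rect (50.76417922973633, 122.78755950927734)
w13 rect (50.32339859008789, 128.18150329589844)
w8 rect (49.981502532958984, 129.20501708984375)
['w12', 'w13', 'w8'] [ 586.6 -414.8   -6.9] yaw -65.28428022062778 maxpx 0.8
```

Drive A now fits at (587,-415), up from (531,-414), with a consistent 0.8 px fit in three fresh views. It has been knocked aside. I'll place B first, on the right deck.

```bash
python3 - <<'E'
from dfit import *
if grab(355.7,-273.5,-69.4): place(V0-108)
E
```

```text
grip t56.9 u342.2 v-291.8 z3.1 F [-1.   1.7  5.8] w38.1 gf61
lift t57.6 u341.0 v-290.4 z79.3 F [-0.1 -0.6 -1.3] w38.3 gf60
over t59.3 u643.6 v-181.5 z41.6 F [-0.2 -0.6 -0.7] w38.1 gf60
contact t61.1 u644.8 v-181.1 z37.2 F [-1.8  1.5  5.2] w38.0 gf61
```

Contact at TCP 37.2, against 3.1 at the grasp, puts the deck top at 34 mm, so it is level. I'll release B and fetch A after one more look.

```bash
python3 - <<'E'
from dfit import *
ctrl.grip(65); ctrl.move_l(S(MID,V0-108,120)); 
for i,q in ((14,(530,-400,230)),(15,(510,-345,230))):
    ctrl.goto(q,[180,0,0]); ctrl.wait(.3); shot('wrist',f'w{i}')
p,y=fitd(['w14','w15'],(587,-415),-65)
if np.hypot(p[0]-587,p[1]+415)<15 and grab(p[0],p[1],y): 
    place(V0+108); ctrl.grip(65); ctrl.move_l(S(MID,V0+108,130)); st('done')
ctrl.goto((600,-40,300),[180,0,0]); ctrl.wait(.3); shot('wrist','w16')
ctrl.goto((330,-330,250),[180,0,0]); ctrl.wait(.3); shot('top','t16'); shot('side','s16')
ims=[cv2.imread(f'pics/{n}.png') for n in ('w16','t16','s16','w15')]
cv2.imwrite('pics/m6.png',cv2.resize(np.vstack([np.hstack(ims[:2]),np.hstack(ims[2:])]),(800,600),interpolation=cv2.INTER_AREA))
E
```

```text
w14 rect (47.36316680908203, 117.26008605957031)
w15 rect (47.423606872558594, 121.9926986694336)
['w14', 'w15'] [ 586.3 -413.9   -4.3] yaw -65.44835402500905 maxpx 0.8
grip t67.3 u565.7 v-443.6 z3.6 F [-0.4  0.2  5.9] w38.2 gf62
lift t68.0 u564.1 v-442.1 z79.0 F [-0.1 -0.7 -0.7] w37.9 gf61
over t70.2 u644.3 v34.4 z41.6 F [-0.2  0.6 -1.1] w37.8 gf61
contact t71.7 u644.7 v35.0 z37.6 F [-1.2 -0.3  3.2] w37.9 gf61
done t72.9 u643.7 v35.0 z129.1 F [-0.1 -0.2 -0.9] w65.0 gf0
```

View pics/m6.png

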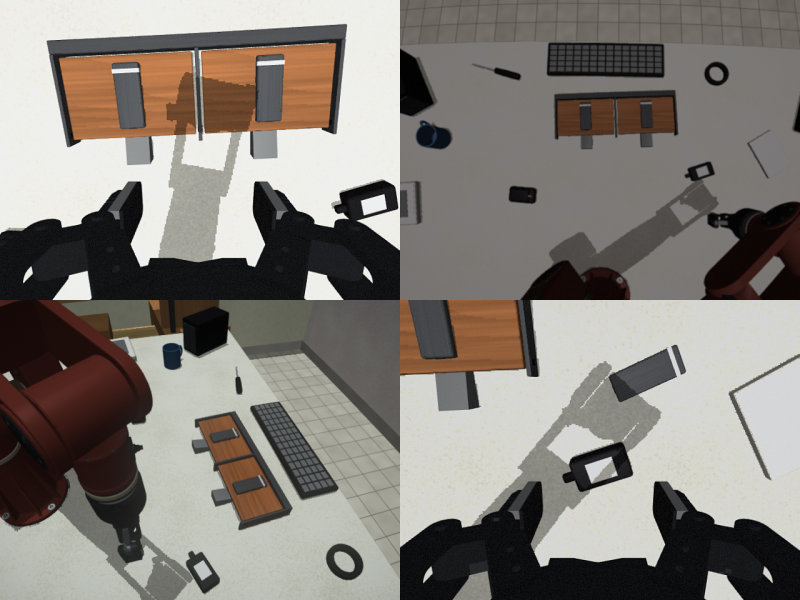

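w16 shows both drives flat and lengthwise on the level decks, with the wedges unmoved and no other drives anywhere. Much of my push force went into the desk (fz ≈ 30 N), so I'll re-press each wedge from behind with closed fingers. I'll also check the drive positions.

```bash
python3 - <<'E'
from dfit import *
_,C=load('w16')
for n,c in (('L',[(112,63),(138,61),(147,126),(120,129)]),('R',[(257,55),(283,55),(282,121),(256,122)])):
    P=plane(np.array(c)*1.6,C,46)[:,:2].mean(0); print(n,'du %.1f v %.1f'%(P@ex-MID,P@ey-V0))
ctrl.grip(0,40)
for v in (V0-108,V0+108):
    ctrl.goto(S(490,v,90),[180,0,YAW]); ctrl.move_l(S(490,v,12)); ctrl.wait(.2); st('behind'); u=505
    ctrl.move_l(S(u,v,12),speed=60)
    while u<555:
        u+=1; ctrl.move_l(S(u,v,12),speed=25); ctrl.wait(.05); o=ctrl.get_obs(); f=o['wrist_force'][:2]@ex
        if f<-22: break
    ctrl.wait(.3); st('pressed cmd %d'%u)
    ctrl.move_l(S(490,v,12),speed=60); ctrl.move_l(S(490,v,110))
ctrl.goto((600,-40,300),[180,0,0]); ctrl.wait(.3); shot('wrist','w17'); st('end')
E
```

```text
L du 1.5 v 105.8
R du 0.7 v -107.4
behind t78.5 u491.2 v-181.7 z13.5 F [0.2 0.5 0.1] w-0.0 gf0
pressed cmd 527 t85.8 u518.2 v-180.6 z11.3 F [-24.   -4.   19.4] w0.2 gf12
behind t89.2 u491.4 v34.8 z13.3 F [-0.3 -0.1 -0.2] w-0.2 gf0
pressed cmd 529 t97.1 u517.7 v35.4 z9.6 F [-22.1  -2.2  17.5] w-0.0 gf12
end t100.0 u596.7 v-69.5 z299.1 F [0.4 0.  0.1] w0.0 gf0
```

View pics/w17.png

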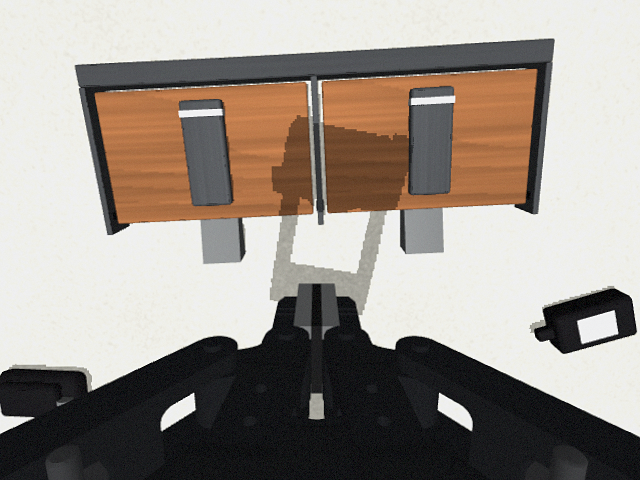

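The drives are at (206,152) and (431,140) on the level decks, the wedges are jammed at (222,240) and (422,231), and the mouse and adapter are undisturbed. I'm handing it in.

```bash
python3 -c "
from station import ctrl, cams
print(ctrl.sign_off())"
```

```text
the job is handed in; nothing more can be done
None
```

I handed the job in, though sign-off gave no verdict: both decks were up level on wedges pushed in with over 20 N, both drives found lay flat, one mid-deck on each, and the mouse and adapter looked unmoved.

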